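Refit the speed knob on its D-shaft and set it to the mark

ROBOT

A 7-joint arm with a two-finger parallel gripper is mounted at the origin on a cart in front of the work surface, level with it; the furniture and walls round the work are solid. World frame = base frame: x ahead of the robot, y to its left, z up, the work surface at z = 0. Lengths are in mm, angles in rad, forces in N, time in s.
With the tool pointing down it reaches from about 350 to 900 mm from the base axis. Payload 7.2 kg.
Tool frame: the origin (TCP) lies on the centre line of the jaws, within the pads' length; the fingertips stand 25 mm ahead of it and the grasp point (between the pads) lies 6 mm ahead of it; z points along the fingers, y is the line along which they close (so a half turn about z gives the same grasp; the last joint's range is limited). The gripper opens to 85 mm and grips with 20 to 120 N. Pads are 22 mm wide; open, the fingers measure 114 mm over their backs; the gripper's body (76 mm by 85 mm) begins 54 mm behind the grasp point. The pads swing forward as they close: fully open they stand 13 mm farther back than shut.
Start: joints at [1.114, 0.411, -0.013, 1.596, 0.006, 1.134, -0.082], TCP at [236.912, -578.36, 256.297] pointing down, gripper open.
Joint ranges: [-2.95, 2.95], [-0.29, 1.99], [-1.47, 1.44], [0.14, 2.54], [-1.03, 4.17], [0.13, 1.85], [-2.86, 2.86]. Speed limits (rad/s): [2.39, 2.39, 3.01, 3.01, 3.14, 3.14, 3.14].

INTERFACE

Orientations are given as a unit quaternion [x, y, z, w].
In Python, from cell import * gives the robot as it stands.
- The arm moves only by the tool send_rows, never from a script. Its argument "steps" is one flat list of numbers, 7 for each row, row after row: the finger opening in m, from 0 to 0.0854, then the shift along the tool's x, y, z in m, then the turn, a rotation vector about the tool's x, y, z in degrees. In form: [fingers, tx, ty, tz, rx, ry, rz, fingers, tx, ty, tz, rx, ry, rz, ...]. A call has 1 to 12 rows; each row shifts and turns the commanded pose from where the row before left it, along the tool's axes as they then stand; what a row does not reach is not made up. A row lasts 1/8 s, in which the tool goes at most 62.5 mm and 10.7 degrees, less where a joint would pass 70% of its speed; a pose out of reach is approached as far as the arm can. A call with a gripper value outside its range is refused whole. The fingers move at their own pace and stop on an object; "squeeze" is the grip in N (left out, the last holds). Time passes only in rows, so rows that do not move let the fingers close. It gives the time, the measured TCP pose, the force, the opening and the grip force at its end, in the units of the state.
- state(): the state, without advancing time (a new reading comes with each control period).
- read_camera(name): name is "side" or "top"; returns a dict with "pixels" (400x640x3 uint8, red, green, blue), "depth" (400x640 float32, mm along the optical axis (not along the pixel's ray), 0 where there is no reading), "intrinsics" (3x3 intrinsics, pixels), "R" (3x3) and "t" (3): a world point X has camera coordinates R X + t. Camera axes: x right, y down, z forward; pixel columns grow to the right and rows downward; lengths in mm; the calibration is good to about 2 mm. A picture is of the moment at which its call begins.
- finish_job(): hands the job in; it is judged then, once.
The state is a dict: "time": time; "qpos": joint angles; "qd": joint speeds; "tau": joint torques, N m; "tool_pos": TCP position; "tcp_rot": TCP orientation; "wrist_force": force on the tool from outside, world axes, zero at the start; "moment": the same for the moment, N m; "finger_gap": finger opening in mm; "grasp_force": force on a finger pad.
Only numpy, scipy, OpenCV 4.12 (cv2) and the standard library are available. Lean on these libraries where they do the work, as an engineer would, in place of code of your own. Each camera call takes 0.05 s, during which the arm holds its last target. There are 200 camera calls.

TASK

The black knob has come off the grinder's grey speed control box. Put it back on the box's D-shaft: find the angle at which the flat in the bore meets the flat on the shaft, press it fully home until it snaps, then turn it so that its white pointer line stands at the red mark, and let go. Do not force it: the shaft's bearing is spoiled by more than about 90 N from the knob, and leave the things lying around alone.

Things in the scene. Friction and masses are not known exactly. Their poses are not given: they have to be found in the camera images.
- knob_center (a point): loose black knob, 58 mm tall, about 200 g: point on its axis, half-way up, 29 mm above its underside. z up its axis, x to its pointer (white line on the bar's top, at one end, and down the skirt). Fluted round skirt 48 mm across from 29 mm below to 1 mm above this point; above it a straight grip bar along x, 44 mm long, 14 mm thick in y, from 1 to 29 mm above this point.
- knob: the same knob; origin at the centre of its underside, which stands on the plate at the start (z = 0), x to the pointer. The bore opens here, 27.5 mm deep: first 8 mm of round mouth, countersunk from 18 mm to 15 mm across; above it 16 mm across with a flat on the pointer's side (+x), 4.2 mm from the axis, and a snap groove.
- knob_pointer (a point): point on the knob's top edge at the pointer end of the bar: 22 mm along x from the axis, 58 mm above the underside
- dial_seat (a point): top of the D-shaft's shoulder, on the shaft's axis, 48 mm above the plate (z = 0.048) and 4 mm above the box's face. x points to the red mark on the scale, z up. When home, the knob's underside rests on it, so knob_center is 29 mm above it.
- shaft_tip (a point): top of the steel D-shaft on its axis, 26 mm above dial_seat (z = 0.074); 14 mm across, one flat 3 mm from its axis all along it, tip chamfered. The knob's mouth goes 8 mm over the tip at any angle; there, its underside 18 mm above dial_seat, it stops unless the flats agree within about 11 degrees. These axes do not turn with the shaft: x points to the red mark.
- shaft_balls (a point): on the shaft's axis, 9 mm above dial_seat, at the height of two brass spring balls in the shaft's sides. They resist the knob with some 8 to 12 N from when its underside is about 12 mm above dial_seat; over the last 3 mm they snap into its groove and pull it home.
- control_box: grey box bolted down, 96 mm along x, 110 mm along y, 44 mm tall, black scale face; origin under its centre on the plate, x to the red mark. The shaft stands at its middle; it turns from 130 degrees clockwise to 57 degrees counter-clockwise of the mark, with 0.1 N m friction. Its angle is not measured: at the start its flat faces 25 to 115 degrees clockwise, seen from above, of the red mark.
- v_block: bystander: small grey steel V-block, 45 x 40 x 30 mm, origin under its centre
- oil_stone: bystander: flat brown stone, 24 x 90 x 12 mm, origin under its centre
- marker: bystander: black marker pen with a red cap lying at the plate's near edge, 126 mm long, 14 mm thick, origin under its centre
Not all that is in view belongs to the job. What is shaped like the knob but turquoise is not meant.

How it is judged (in metres and radians):
On the way:
1. the knob is pressed home on the shaft, snapped, within 1.5 mm of its seat (z of knob_center in the frame of dial_seat below 0.0305 m and horizontal distance between knob_center and dial_seat below 0.003 m and angle between knob's own z axis and vertical below 0.1 rad), for 0.2 s.
At the end, for the whole second after the job is handed in: the knob sits home on the D-shaft (within 1.5 mm of its seat, within 3 mm of the axis, upright) with its pointer end within 8 degrees of the red mark, and is at rest (all of step 1 and angle between the x axis of knob and the x axis of control_box, either way round below 0.14 rad and x of knob_pointer in the frame of control_box above 0.01 m and linear speed of knob below 0.01 m/s); the robot touches nothing.
It fails at once if the knob is forced against the box or shaft with more than 90 N (contact force between knob and control_box above 90 N).
It fails at once if a bystander is moved by more than 15 mm (distance of any of v_block, oil_stone, marker from where it was at the start of the episode above 0.015 m).
It also fails if it takes over 72 s, if anything falls off the work surface, if the arm or the gripper's body presses on something with over 40 N, if the wrist force passes 120 N, or if a joint passes its speed limit or range.

## Working session

There is one attempt and no reset: what is moved stays moved. The work goes in short steps, Python scripts to look and compute and a tool call to move; the robot and the scene stay as the last step left them, time stands still between calls to the robot, and variables do not carry over. Pictures are saved under pics/ and viewed, at most 10 in all, crops included, and the job is handed in when it is done.

Besides the shell and the picture viewer there is one more tool, called after "Request:" in YAML: its name, and indented under it one key for each argument. send_rows: Moves the arm, as the interface text tells. Its arguments: {"type":"object","properties":{"steps":{"type":"array","items":{"type":"number"}},"squeeze":{"type":"number"}},"required":["steps"]}

```bash
mkdir -p pics; python3 - <<'E'
from cell import *
import cv2,numpy as np
for n in("top","side"):
    c=read_camera(n); cv2.imwrite(f"pics/{n}0.png",c["pixels"][:,:,::-1]); np.savez(f"{n}0.npz",**c)
    print(n,c["intrinsics"].tolist(),c["R"].round(3).tolist(),c["t"].round(1).tolist())
print(state())
E
```

```text
top [[509.0621188360596, 0.0, 322.23228668267916], [0.0, 509.0621188360596, 193.61009317328578], [0.0, 0.0, 1.0]] [[0.029, -1.0, 0.006], [-0.977, -0.03, -0.211], [0.211, 0.001, -0.977]] [-47.7, 460.8, 1244.3]
side [[385.17875318122407, 0.0, 317.4229681104837], [0.0, 385.17875318122407, 195.3507667646564], [0.0, 0.0, 1.0]] [[-0.85, -0.526, -0.02], [-0.288, 0.498, -0.818], [0.441, -0.69, -0.575]] [386.1, 219.1, 933.9]
{'time': 0.1, 'qpos': array([ 1.1137811 ,  0.41181684, -0.01272329,  1.59698915,  0.0056256 ,
        1.13427875, -0.08220297]), 'qd': array([-0.00149802, -0.00061413,  0.00038325, -0.00220451, -0.00042711,
        0.00164409, -0.00055733]), 'tau': array([ 3.43806350e-03, -6.01820183e+01,  6.84803557e-01, -3.00084579e+01,
        1.41011228e-02,  6.41324557e-03, -2.11255423e-05]), 'tool_pos': array([ 236.74012693, -577.97662502,  255.52719747]), 'tcp_rot': array([ 9.81157911e-01,  1.93206166e-01, -1.99792111e-04, -7.00219109e-04]), 'wrist_force': array([-0.32512687,  0.85919952, -0.15765452]), 'moment': array([-0.00155964,  0.00260628, -0.00763856]), 'grasp_force': 0.0, 'finger_gap': 85.4348726715482}
```

View pics/top0.png

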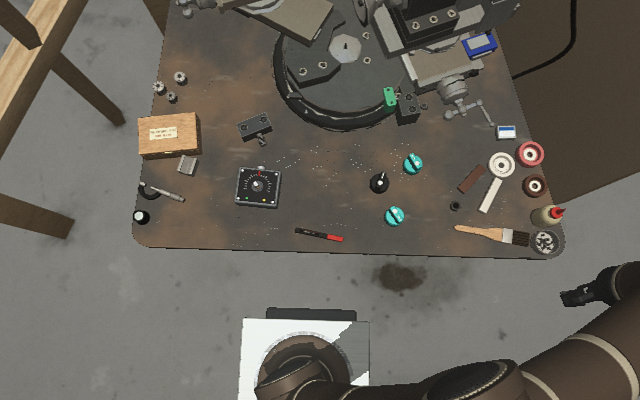

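View pics/side0.png

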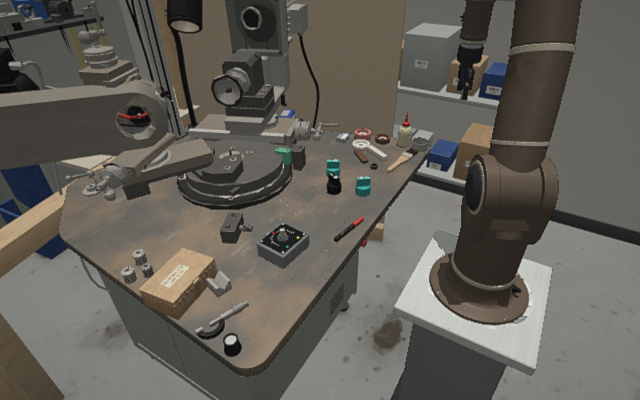

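The top view shows the black knob at (379,183), with turquoise decoys at (413,163) and (395,216) and a small black thing at (455,206). The control box is at (259,186), with the red mark apparently towards the top of the image. In the side view the knob is at (334,185) and the box at (283,240). I choose the knob at (379,183) and will check it in a crop.

```bash
cat > h.py <<'E'
import numpy as np,cv2
def ray(c,u,v,z):
    K,R,t=c["intrinsics"],c["R"],c["t"]
    d=R.T@np.linalg.solve(K,[u,v,1.]); o=-R.T@t
    return o+d*(z-o[2])/d[2]
def proj(c,X): 
    p=c["intrinsics"]@(c["R"]@np.array(X,float)+c["t"]); return p[:2]/p[2]
def cloud(c):
    v,u=np.mgrid[:400,:640]; d=c["depth"]
    P=np.stack([u,v,np.ones_like(u)],-1)@np.linalg.inv(c["intrinsics"]).T*d[...,None]
    return (P-c["t"])@c["R"]
E
python3 - <<'E'
from h import *
c=dict(np.load("top0.npz")); s=dict(np.load("side0.npz"))
def crop(c,u,v,w,h,f): 
    return cv2.resize(c["pixels"][v-h:v+h,u-w:u+w,::-1],None,fx=f,fy=f,interpolation=cv2.INTER_CUBIC)
a=np.hstack([crop(c,379,183,19,14,10),crop(c,259,186,28,28,5)[:280]])
b=np.hstack([crop(s,334,185,19,14,10),crop(s,283,240,28,28,5)[:280]])
cv2.imwrite("pics/crop0.png",np.vstack([a,b]))
for n,k,(u,v) in(("top",c,(379,183)),("side",s,(334,185))):
    P=cloud(k); q=P[v-25:v+25,u-25:u+25].reshape(-1,3); col=k["pixels"][v-25:v+25,u-25:u+25].reshape(-1,3)
    r=ray(k,u,v,30.); m=(np.hypot(*(q-r)[:,:2].T)<35)&(q[:,2]>8)&(q[:,2]<80)
    print(n,r.round(1),m.sum(),q[m].min(0).round(1),q[m].max(0).round(1))
    m2=m&(q[:,2]>45); print("bar",m2.sum(),q[m2].mean(0).round(1),q[m2].min(0).round(1),q[m2].max(0).round(1))
P=cloud(c); q=P[150:225,225:295].reshape(-1,3); m=(q[:,2]>36)&(q[:,2]<52)
print("box",m.sum(),cv2.minAreaRect(q[m][:,:2].astype(np.float32)), np.median(q[m][:,2]))
m=q[:,2]>56; print("shaft",q[m].round(1).tolist()[:20])
E
```

```text
top [ 498.8 -180.2   30. ] 309 [ 476.7 -203.9    8. ] [ 524.2 -157.7   63.2]
bar 98 [ 500.2 -181.4   57.9] [ 480.1 -194.4   48.5] [ 521.5 -169.3   63.2]
side [ 495.9 -171.2   30. ] 234 [ 476.7 -196.9    8.4] [ 525.2 -153.    61.9]
bar 69 [ 499.6 -175.5   53.9] [ 478.4 -191.5   45.1] [ 522.5 -165.7   61.9]
box 1526 ((480.0342102050781, 132.68678283691406), (110.74117279052734, 99.94940185546875), 86.05856323242188) 43.87772144715181
shaft [[189.1, -34.6, 1313.7], [189.1, -34.6, 1313.7], [189.1, -34.6, 1313.7], [189.1, -34.6, 1313.7], [483.7, 135.2, 74.6], [481.7, 137.9, 71.7], [480.8, 134.9, 75.7], [481.3, 132.6, 74.3], [478.3, 137.3, 75.3], [478.8, 135.0, 73.6], [478.4, 132.2, 75.6], [479.2, 130.2, 72.4], [474.9, 136.6, 78.8], [476.5, 135.1, 72.2], [476.8, 132.7, 71.5], [475.9, 129.6, 75.7], [475.5, 126.8, 77.7], [189.1, -34.6, 1313.7], [472.9, 136.8, 76.6], [473.7, 134.7, 73.5]]
```

View pics/crop0.png

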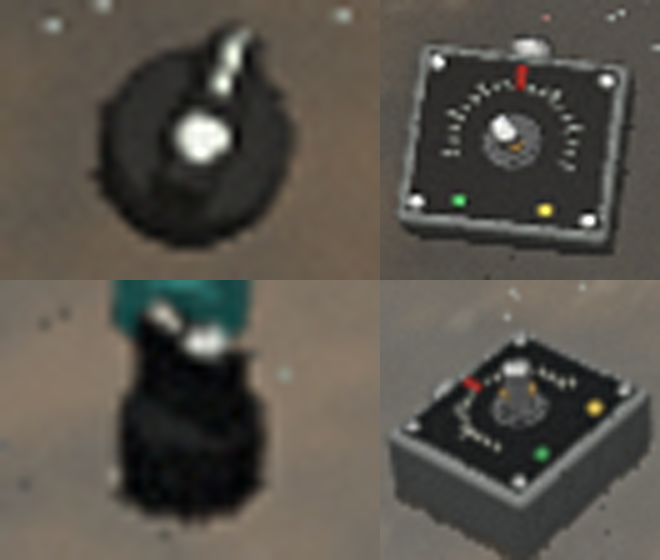

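The crop confirms the choice. The knob is black, with its pointer running from about (200,135) to (240,35) in the crop, up and right. The box's red mark is at the top centre, and the shaft's flat can't be read from it.

```bash
python3 - <<'E'
from h import *
c=dict(np.load("top0.npz")); s=dict(np.load("side0.npz"))
A=ray(c,360+23.8,169+3.6,58); C=ray(c,360+20.2,169+13.7,58); print("ptr tip",A,"cap",C)
d=A-C; print("yaw",np.degrees(np.arctan2(d[1],d[0])))
# bar points PCA from top depth
P=cloud(c)[160:200,360:400].reshape(-1,3); m=(np.hypot(P[:,0]-500,P[:,1]+181)<30)&(P[:,2]>53)&(P[:,2]<64)
q=P[m][:,:2]; print(m.sum(),cv2.minAreaRect(q.astype(np.float32)),q.mean(0)); w,V=np.linalg.eigh(np.cov(q.T)); print(w,np.degrees(np.arctan2(V[1,1],V[0,1])))
S=[ray(c,231+(x-380)/5,158+y/5,44) for x,y in((437,62),(607,80),(588,220),(416,201))]
S=np.array(S)[:,:2]; print("screws",S.round(1).tolist(),S.mean(0))
S2=np.array([ray(s,255+(x-380)/5,212+(y-280)/5,44) for x,y in((520,341),(625,389),(519,482),(411,427))])[:,:2]; print(S2.round(1).tolist(),S2.mean(0))
for X in (S,S2):
  e=((X[0]+X[1])-(X[2]+X[3])) if X is S else 0
  if X is S: print("yaw box",np.degrees(np.arctan2(e[1],e[0])))
print("mark",ray(c,231+(521-380)/5,158+77/5,44),ray(s,255+(472-380)/5,212+(384-280)/5,44))
print("tip",ray(c,231+(503-380)/5,158+128/5,74),ray(s,255+(516-380)/5,212+(370-280)/5,74))
E
```

```text
ptr tip [ 519.6944591  -189.07518769   58.        ] cap [ 492.9540348  -180.04219285   58.        ]
yaw -18.665121312860293
93 ((500.54656982421875, -181.72604370117188), (13.842885971069336, 42.7435188293457), 70.35388946533203) [ 500.68659875 -181.69538984]
[ 16.47626972 159.61326381] 160.03923947325433
screws [[518.0, 173.4], [511.1, 85.5], [437.5, 91.6], [444.7, 179.5]] [477.81905264 132.46989848]
[[510.5, 89.3], [437.6, 93.7], [444.5, 181.2], [518.2, 176.4]] [477.68451848 135.17078099]
yaw box -4.749608301168432
mark [511.35011344 129.73024835  44.        ] [511.40869767 132.25842736  44.        ]
tip [477.1793562  133.37780715  74.        ] [474.84886167 138.35901098  74.        ]
```

Request:
send_rows:
  steps: [0.04,0.0395,-0.0267,0,0,0,0,0.04,0.0395,-0.0267,0,0,0,0,0.04,0.0395,-0.0267,0,0,0,0,0.04,0.0395,-0.0267,0,0,0,0,0.04,0.0395,-0.0267,0,0,0,0,0.04,0.0395,-0.0267,0,0,0,0,0.04,0.0395,-0.0267,0,0,0,0,0.04,0.0395,-0.0267,0,0,0,0,0.04,0.0395,-0.0267,0,0,0,0,0.04,0.0395,-0.0267,0,0,0,0]
  squeeze: 80

```text
time: 1.35
tool_pos: [501.7, -180.2, 256.1]
tcp_rot: [0.981, 0.193, -0.0, -0.0]
wrist_force: [0.9, 0.0, 0.4]
finger_gap: 39.9
grasp_force: 0.0
```

Request:
send_rows:
  steps: [0.04,0,0,0,0,0,-10.6,0.04,0,0,0,0,0,-10.6,0.04,0,0,0,0,0,-10.6,0.04,0,0,0,0,0,-10.6,0.04,0,0,0,0,0,-10.6,0.04,0,0,0,0,0,-10.6,0.04,0,0,0,0,0,-10.6,0.04,0,0,0,0,0,-10.6,0.04,0,0,0,0,0,-10.6,0.04,0,0,0,0,0,-10.6,0.04,0,0,0,0,0,-10.6,0.04,0,0,0,0,0,-10.6]

```text
time: 2.85
tool_pos: [500.9, -181.5, 255.9]
tcp_rot: [0.26, 0.966, 0.0, -0.0]
wrist_force: [-0.2, 0.3, 1.1]
finger_gap: 40.0
grasp_force: 0.0
```

```bash
cat >> h.py <<'E'
from scipy.spatial.transform import Rotation as Ro
def to(xyz,yaw):
    "shift in tool axes (mm) and remaining rotvec (deg) to point-down pose with tool x at yaw"
    from cell import state
    s=state(); R=Ro.from_quat(s["tcp_rot"]); x=R.apply([1,0,0]); 
    T=Ro.from_euler("z",yaw,degrees=True)*Ro.from_quat([1,0,0,0])
    print("t",round(s["time"],2),"pos",s["tool_pos"].round(1),"yaw",np.degrees(np.arctan2(x[1],x[0])).round(2),"F",s["wrist_force"].round(1),"M",s["moment"].round(2),"gap",round(s["finger_gap"],1))
    print("shift",R.inv().apply(np.array(xyz)-s["tool_pos"]).round(2),"rot",np.degrees((R.inv()*T).as_rotvec()).round(2))
E
python3 -c "
from h import *; to((500.5,-181.5,120),160.2)"
```

```text
t 2.85 pos [ 500.9 -181.5  255.9] yaw 149.82 F [-0.2  0.3  1.1] M [ 0.   -0.04  0.  ] gap 40.0
shift [  0.3   -0.17 135.94] rot [-1.000e-02 -4.000e-02 -1.038e+01]
```

Request:
send_rows:
  steps: [0.04,0.0003,0,0.03,0,0,-10.4,0.04,0,0,0.045,0,0,0,0.04,0,0,0.045,0,0,0,0.04,0,0,0.04,0,0,0,0.04,0,0,0.02,0,0,0,0.04,0,0,0.008,0,0,0,0.04,0,0,0.006,0,0,0,0.04,0,0,0.003,0,0,0,0.04,0,0,0,0,0,0]

```text
time: 3.98
tool_pos: [501.2, -181.5, 59.8]
tcp_rot: [0.175, 0.985, -0.0, 0.0]
wrist_force: [-0.3, 0.2, -0.6]
finger_gap: 39.8
grasp_force: 0.0
```

```bash
python3 - <<'E'
from h import *; from cell import *
to((500.5,-181.5,59),160.2)
s=read_camera("side"); t=read_camera("top")
f=lambda c,u,v:cv2.resize(c["pixels"][v-40:v+40,u-50:u+50,::-1],None,fx=4,fy=4,interpolation=cv2.INTER_CUBIC)
cv2.imwrite("pics/grasp.png",np.hstack([f(s,334,175),f(t,379,183)]))
E
```

```text
t 3.98 pos [ 501.2 -181.5   59.8] yaw 159.87 F [-0.3  0.2 -0.6] M [ 0.01 -0.03 -0.  ] gap 39.8
shift [ 0.69 -0.2   0.75] rot [-0.01  0.05 -0.33]
```

View pics/grasp.png

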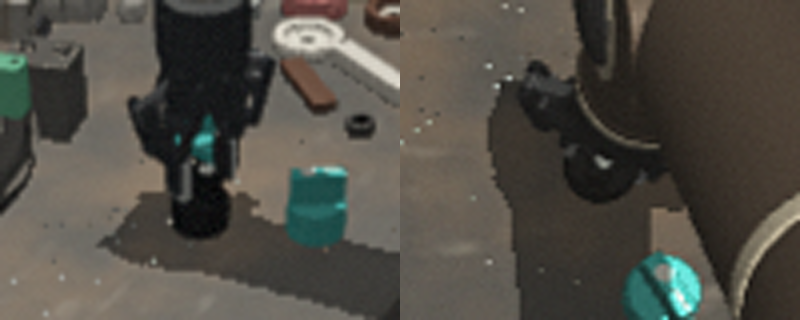

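The side view shows the fingers straddling the knob's bar at about (200,170), so I'll close and lift.

Request:
send_rows:
  steps: [0.0,0,0,0,0,0,0,0.0,0,0,0,0,0,0,0.0,0,0,0,0,0,0,0.0,0,0,0,0,0,0,0.0,0,0,0,0,0,0]
  squeeze: 80

```text
time: 4.7
tool_pos: [501.1, -181.3, 59.4]
tcp_rot: [0.175, 0.985, 0.0, 0.0]
wrist_force: [0.0, -0.2, 2.6]
finger_gap: 12.6
grasp_force: 79.4
```

Request:
send_rows:
  steps: [0.0,0,0,-0.01,0,0,0,0.0,0,0,-0.03,0,0,0,0.0,0,0,-0.05,0,0,0,0.0,0,0,-0.05,0,0,0,0.0,0,0,0,0,0,0]

```text
time: 5.32
tool_pos: [503.0, -181.8, 203.5]
tcp_rot: [0.175, 0.985, -0.001, 0.003]
wrist_force: [0.6, -0.4, -2.4]
finger_gap: 12.5
grasp_force: 78.8
```

```bash
python3 - <<'E'
from h import *
to((478,133.5,200),135)
E
```

```text
t 5.33 pos [ 503.  -181.8  203.5] yaw 159.87 F [ 0.6 -0.4 -2.4] M [ 0.04  0.04 -0.  ] gap 12.5
shift [131.99 287.41   2.41] rot [ 0.06  0.41 24.87]
```

Request:
send_rows:
  steps: [0.0,0.0165,0.0359,0,0,0,0,0.0,0.0165,0.0359,0,0,0,0,0.0,0.0165,0.0359,0,0,0,0,0.0,0.0165,0.0359,0,0,0,0,0.0,0.0165,0.0359,0,0,0,0,0.0,0.0165,0.0359,0,0,0,0,0.0,0.0165,0.0359,0,0,0,0,0.0,0.0165,0.0359,0,0,0,0,0.0,0,0,0.02,0,0,5,0.0,0,0,0.03,0,0,0,0.0,0,0,0,0,0,0,0.0,0,0,0,0,0,0]

```text
time: 6.82
tool_pos: [475.8, 133.8, 149.7]
tcp_rot: [0.217, 0.976, 0.0, -0.0]
wrist_force: [-0.3, 0.3, -0.5]
finger_gap: 12.7
grasp_force: 78.7
```

```bash
python3 - <<'E'
from h import *; from cell import *
to((478,133.5,150),155)
s=read_camera("side"); t=read_camera("top"); np.savez("s1.npz",**s)
f=lambda c,u,v:cv2.resize(c["pixels"][v-40:v+40,u-50:u+50,::-1],None,fx=4,fy=4,interpolation=cv2.INTER_CUBIC)
cv2.imwrite("pics/above.png",np.hstack([f(s,283,225),f(t,259,186)]))
for z in (48,74,90): print(z,proj(s,(478,133.5,z)).round(1),(proj(s,(478,133.5,z))-[233,185])*4)
E
```

```text
t 6.83 pos [475.8 133.8 149.7] yaw 154.89 F [-0.3  0.3 -0.5] M [-0.01  0.   -0.01] gap 12.7
shift [-2.08  0.68 -0.35] rot [ 0.   -0.02 -0.11]
48 [283.  236.1] [200.11760246 204.30998855]
74 [282.3 228.6] [197.27541653 174.27458224]
90 [281.9 223.8] [195.48418655 155.34537726]
```

View pics/above.png

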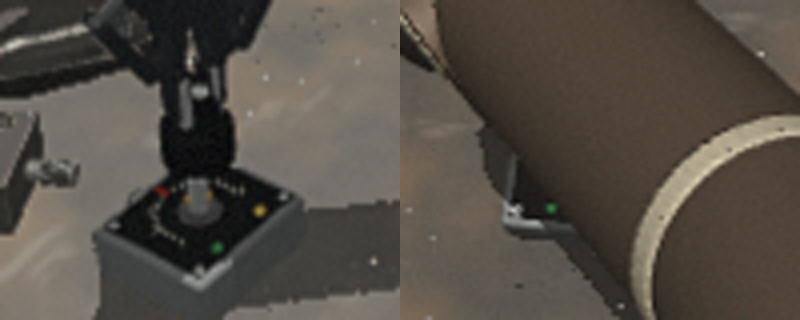

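The side crop shows the knob held straight above the shaft, with its skirt at columns 163–236 and the shaft at about 199. I'll refine the lateral offset numerically.

```bash
python3 - <<'E'
from h import *
s=dict(np.load("s1.npz")); s0=dict(np.load("side0.npz")); c=dict(np.load("top0.npz"))
P=cloud(s); m=(np.hypot(P[...,0]-476,P[...,1]-134)<35)
from scipy.optimize import least_squares
k=m&(P[...,2]>93)&(P[...,2]<118)
q=P[k]
r=least_squares(lambda p:np.hypot(q[:,0]-p[0],q[:,1]-p[1])-23.7,[476,134],loss="soft_l1"); print("knob",k.sum(),r.x)
# column midpoints of skirt by depth mask
for v in range(215,232):
    u=np.where(k[v])[0]
    if len(u)>8: print(v,u.min(),u.max(),(u.min()+u.max())/2, end="; ")
print()
for n,S in(("side1",s),("side0",s0),("top",c)):
    P=cloud(S); k=(np.hypot(P[...,0]-477,P[...,1]-134)<14)&(P[...,2]>56)&(P[...,2]<76); q=P[k]
    r=least_squares(lambda p:np.hypot(q[:,0]-p[0],q[:,1]-p[1])-7,[476,134],loss="soft_l1"); print(n,k.sum(),q.mean(0),r.x)
    vs,us=np.where(k); print("cols",us.min(),us.max(),us.mean(),vs.mean(), "proj axis", proj(S,(478,133.5,q[:,2].mean())))
print("knob-col pred for tool", [proj(s,(475.8,133.8,z)).round(1) for z in(90,105)])
E
```

```text
knob 146 [475.83090311 133.91024662]
221 273 291 282.0; 222 273 291 282.0; 223 273 291 282.0; 224 273 291 282.0; 225 274 290 282.0; 226 274 290 282.0; 227 276 288 282.0; 228 277 287 282.0; 
side1 33 [475.31446623 139.63292751  65.69968077] [478.29811836 135.45178915]
cols 279 285 282.0 232.63636363636363 proj axis [282.54796545 230.98982829]
side0 39 [475.89327179 138.79301617  66.92877512] [479.23123622 135.99593146]
cols 279 285 281.97435897435895 232.02564102564102 proj axis [282.5141751  230.63274157]
top 21 [476.05455828 133.00414476  70.2405841 ] [475.69584928 138.53892604]
cols 254 259 255.9047619047619 184.38095238095238 proj axis [255.75311097 183.62510809]
knob-col pred for tool [array([282.5, 224.2]), array([282.1, 219.7])]
```

Request:
send_rows:
  steps: [0.0,-0.002,0.0015,0,0,0,0,0.0,0,0,0.01,0,0,0,0.0,0,0,0.003,0,0,0,0.0,0,0,0,0,0,0,0.0,0,0,0.001,0,0,0,0.0,0,0,0.001,0,0,0,0.0,0,0,0.001,0,0,0,0.0,0,0,0.001,0,0,0,0.0,0,0,0,0,0,0]

```text
time: 8.05
tool_pos: [478.2, 134.2, 132.2]
tcp_rot: [0.217, 0.976, -0.0, -0.0]
wrist_force: [1.0, -0.2, -0.5]
finger_gap: 12.5
grasp_force: 78.7
```

```bash
python3 -c "
from h import *; to((478.3,134.3,125.4),155)"
```

```text
t 8.05 pos [478.2 134.2 132.2] yaw 154.88 F [ 1.  -0.2 -0.5] M [0.02 0.   0.07] gap 12.5
shift [-0.01  0.15  6.83] rot [-0.   -0.   -0.12]
```

Request:
send_rows:
  steps: [0.0,0,0,0.001,0,0,0,0.0,0,0,0.001,0,0,0,0.0,0,0,0.001,0,0,0,0.0,0,0,0.001,0,0,0,0.0,0,0,0,0,0,0]

```text
time: 8.68
tool_pos: [478.4, 134.6, 128.3]
tcp_rot: [0.217, 0.976, 0.0, 0.0]
wrist_force: [0.6, 2.3, -1.4]
finger_gap: 12.7
grasp_force: 78.7
```

Request:
send_rows:
  steps: [0.0,0,0,0.001,0,0,0,0.0,0,0,0.001,0,0,0,0.0,0,0,0,0,0,0]

```text
time: 9.05
tool_pos: [478.4, 134.6, 126.3]
tcp_rot: [0.217, 0.976, 0.0, 0.0]
wrist_force: [0.1, 3.9, -0.9]
finger_gap: 12.6
grasp_force: 78.8
```

```bash
python3 -c "
from h import *; to((478.3,134.3,125.4),155)"
```

```text
t 9.05 pos [478.4 134.6 126.3] yaw 154.89 F [ 0.1  3.9 -0.9] M [ 1.05 -0.2  -0.01] gap 12.6
shift [-0.05 -0.3   0.9 ] rot [ 0.04  0.   -0.11]
```

Request:
send_rows:
  steps: [0.0,0.0002,0.0005,0.001,0,0,0,0.0,0,0,0.001,0,0,0,0.0,0,0,0.0005,0,0,0,0.0,0,0,0,0,0,0]

```text
time: 9.55
tool_pos: [478.3, 134.7, 123.7]
tcp_rot: [0.218, 0.976, -0.0, 0.0]
wrist_force: [1.3, 2.9, -0.3]
finger_gap: 12.2
grasp_force: 78.9
```

Request:
send_rows:
  steps: [0.0,0,0,0.001,0,0,0,0.0,0,0,0,0,0,0]

```text
time: 9.8
tool_pos: [478.4, 134.7, 122.7]
tcp_rot: [0.217, 0.976, -0.0, 0.0]
wrist_force: [1.4, 3.1, 0.0]
finger_gap: 12.6
grasp_force: 78.9
```

Request:
send_rows:
  steps: [0.0,0,0,0.001,0,0,0,0.0,0,0,0,0,0,0]

```text
time: 10.05
tool_pos: [478.3, 134.7, 121.7]
tcp_rot: [0.217, 0.976, -0.0, 0.0]
wrist_force: [0.9, 2.1, -0.4]
finger_gap: 12.2
grasp_force: 78.9
```

```bash
python3 -c "
from h import *; to((478.3,134.3,125.4),155)"
```

```text
t 10.05 pos [478.3 134.7 121.7] yaw 154.88 F [ 0.9  2.1 -0.4] M [ 0.73 -0.29  0.05] gap 12.2
shift [-0.14 -0.38 -3.68] rot [ 0.    0.   -0.12]
```

Request:
send_rows:
  steps: [0.0,0,0,0.001,0,0,0,0.0,0,0,0.001,0,0,0,0.0,0,0,0,0,0,0]

```text
time: 10.42
tool_pos: [478.4, 134.7, 119.7]
tcp_rot: [0.217, 0.976, 0.0, 0.0]
wrist_force: [2.0, 1.6, -0.9]
finger_gap: 12.7
grasp_force: 78.9
```

Request:
send_rows:
  steps: [0.0,0,0,0.001,0,0,0,0.0,0,0,0.001,0,0,0,0.0,0,0,0,0,0,0]

```text
time: 10.8
tool_pos: [478.4, 134.8, 117.7]
tcp_rot: [0.217, 0.976, 0.0, 0.0]
wrist_force: [1.3, 2.3, 0.1]
finger_gap: 12.5
grasp_force: 79.0
```

```bash
python3 - <<'E'
from h import *; from cell import *
to((478.3,134.3,125.4),155)
s=read_camera("side"); np.savez("s2.npz",**s)
cv2.imwrite("pics/onshaft.png",cv2.resize(s["pixels"][180:260,233:333,::-1],None,fx=6,fy=6,interpolation=cv2.INTER_CUBIC))
E
```

```text
t 10.8 pos [478.4 134.8 117.7] yaw 154.88 F [1.3 2.3 0.1] M [ 0.71 -0.43  0.  ] gap 12.5
shift [-0.12 -0.45 -7.68] rot [ 0.01  0.01 -0.12]
```

View pics/onshaft.png

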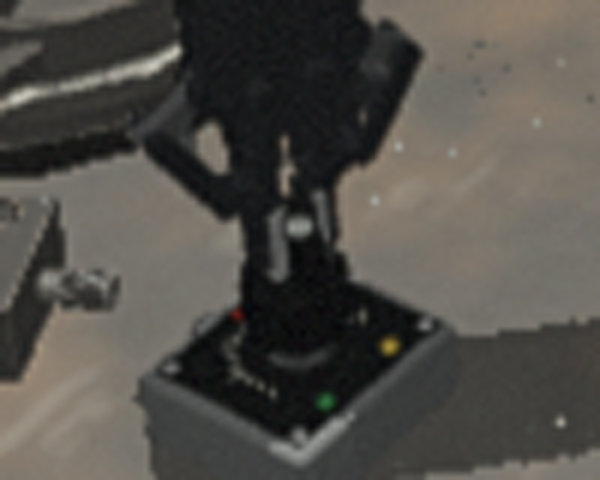

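The knob's lower edge is at about (300,350), so its underside stands roughly 10 mm above the seat. It passed the 18 mm stop without any force, so the flats appear to agree already. I'll keep going down and watch for the balls.

Request:
send_rows:
  steps: [0.0,0,0,0.001,0,0,0,0.0,0,0,0.001,0,0,0,0.0,0,0,0,0,0,0]

```text
time: 11.22
tool_pos: [478.4, 134.8, 116.0]
tcp_rot: [0.217, 0.976, 0.0, 0.0]
wrist_force: [1.1, 3.0, 3.9]
finger_gap: 12.6
grasp_force: 79.8
```

Request:
send_rows:
  steps: [0.0,0,0,0.001,0,0,0,0.0,0,0,0,0,0,0]

```text
time: 11.48
tool_pos: [478.3, 134.8, 114.9]
tcp_rot: [0.217, 0.976, 0.0, 0.0]
wrist_force: [0.5, 2.7, 2.9]
finger_gap: 12.7
grasp_force: 79.5
```

```bash
python3 -c "
from h import *; to((478.3,134.3,107.4),155)"
```

```text
t 11.47 pos [478.3 134.8 114.9] yaw 154.88 F [0.5 2.7 2.9] M [ 0.72 -0.25  0.01] gap 12.7
shift [-0.17 -0.49  7.46] rot [ 0.01  0.01 -0.12]
```

Request:
send_rows:
  steps: [0.0,0,0,0.001,0,0,0,0.0,0,0,0.001,0,0,0,0.0,0,0,0,0,0,0]

```text
time: 11.85
tool_pos: [478.3, 134.8, 112.5]
tcp_rot: [0.217, 0.976, 0.0, -0.0]
wrist_force: [2.2, 2.2, -0.1]
finger_gap: 12.3
grasp_force: 78.9
```

Request:
send_rows:
  steps: [0.0,0,0,0.001,0,0,0,0.0,0,0,0.001,0,0,0,0.0,0,0,0,0,0,0]

```text
time: 12.22
tool_pos: [478.3, 134.7, 110.5]
tcp_rot: [0.217, 0.976, 0.0, -0.0]
wrist_force: [2.6, 4.0, -2.8]
finger_gap: 12.7
grasp_force: 78.6
```

Request:
send_rows:
  steps: [0.0,0,0,0.001,0,0,0,0.0,0,0,0,0,0,0]

```text
time: 12.48
tool_pos: [478.3, 134.7, 109.5]
tcp_rot: [0.218, 0.976, 0.0, -0.0]
wrist_force: [4.2, 3.9, -3.8]
finger_gap: 12.7
grasp_force: 78.4
```

```bash
python3 -c "
from h import *; to((478.3,134.3,107.4),155)"
```

```text
t 12.47 pos [478.3 134.7 109.5] yaw 154.87 F [ 4.2  3.9 -3.8] M [ 0.93 -0.89 -0.07] gap 12.7
shift [-0.17 -0.36  2.09] rot [ 0.   -0.01 -0.13]
```

Request:
send_rows:
  steps: [0.0,0,0,0.001,0,0,0,0.0,0,0,0.0005,0,0,0,0.0,0,0,0,0,0,0]

```text
time: 12.85
tool_pos: [478.3, 134.7, 108.2]
tcp_rot: [0.217, 0.976, 0.0, 0.0]
wrist_force: [4.1, 4.8, -3.2]
finger_gap: 12.5
grasp_force: 78.7
```

Request:
send_rows:
  steps: [0.0,0,0,0.0007,0,0,0,0.0,0,0,0,0,0,0]

```text
time: 13.1
tool_pos: [478.4, 134.7, 107.6]
tcp_rot: [0.217, 0.976, -0.0, 0.0]
wrist_force: [2.6, 3.4, -1.6]
finger_gap: 12.3
grasp_force: 78.8
```

Request:
send_rows:
  steps: [0.0,0,0,0.0005,0,0,0,0.0,0,0,0,0,0,0]

```text
time: 13.35
tool_pos: [478.4, 134.7, 107.3]
tcp_rot: [0.217, 0.976, -0.0, 0.0]
wrist_force: [1.7, 2.2, 3.2]
finger_gap: 12.4
grasp_force: 79.6
```

Request:
send_rows:
  steps: [0.0,0,0,0.0005,0,0,0,0.0,0,0,0.0003,0,0,0,0.0,0,0,0,0,0,0]

```text
time: 13.72
tool_pos: [478.5, 134.8, 107.2]
tcp_rot: [0.218, 0.976, -0.0, 0.0]
wrist_force: [-0.5, 1.9, 11.9]
finger_gap: 12.5
grasp_force: 81.0
```

Request:
send_rows:
  steps: [0.0,0,0,0,0,0,-5.2,0.0,0,0,0,0,0,-5.2,0.0,0,0,0,0,0,-5.2,0.0,0,0,0,0,0,-5.3,0.0,0,0,0,0,0,0,0.0,0,0,0,0,0,0]

```text
time: 14.48
tool_pos: [478.8, 134.7, 107.2]
tcp_rot: [0.037, 0.999, -0.0, 0.001]
wrist_force: [0.1, 1.3, 12.2]
finger_gap: 12.6
grasp_force: 80.8
```

```bash
python3 -c "
from h import *; to((478.3,134.3,107.4),175.8)"
```

```text
t 14.47 pos [478.8 134.7 107.2] yaw 175.78 F [ 0.1  1.3 12.2] M [ 0.34 -0.11  0.04] gap 12.6
shift [ 0.43 -0.41 -0.19] rot [-0.03  0.07 -0.02]
```

Request:
send_rows:
  steps: [0.0,0,0,-0.0008,0,0,0,0.045,0,0,0,0,0,0,0.045,0,0,0,0,0,0,0.045,0,0,0,0,0,0,0.045,0,0,0,0,0,0,0.045,0,0,-0.01,0,0,0,0.045,0,0,-0.03,0,0,0,0.045,0,0,-0.05,0,0,0,0.045,0,0,-0.05,0,0,0]

```text
time: 15.6
tool_pos: [477.9, 134.9, 249.0]
tcp_rot: [0.037, 0.999, 0.0, -0.0]
wrist_force: [1.9, -0.5, -0.1]
finger_gap: 44.9
grasp_force: 0.0
```

Request:
send_rows:
  steps: [0.045,0,-0.05,0,0,0,0,0.045,0,-0.05,0,0,0,0,0.045,0,-0.05,0,0,0,0,0.045,0,-0.05,0,0,0,0,0.045,0,-0.05,0,0,0,0,0.045,0,-0.05,0,0,0,0,0.045,0,0,0,0,0,0]

```text
time: 16.48
tool_pos: [455.3, -168.5, 247.3]
tcp_rot: [0.04, 0.999, -0.0, -0.0]
wrist_force: [-0.2, -0.1, -0.5]
finger_gap: 44.9
grasp_force: 0.0
```

```bash
python3 - <<'E'
from h import *; from cell import *
to((478.3,134.3,107.4),175.8)
s=read_camera("side"); t=read_camera("top"); np.savez("t3.npz",**t)
f=lambda c,u,v:cv2.resize(c["pixels"][v-30:v+30,u-30:u+30,::-1],None,fx=6,fy=6,interpolation=cv2.INTER_CUBIC)
cv2.imwrite("pics/done.png",np.hstack([f(s,283,225),f(t,259,186)]))
P=cloud(t)[150:220,225:295].reshape(-1,3); m=(np.hypot(P[:,0]-478,P[:,1]-134)<30)&(P[:,2]>96)&(P[:,2]<115)
q=P[m]; print(m.sum(),q.mean(0),np.median(q[:,2]),cv2.minAreaRect(q[:,:2].astype(np.float32)))
w,V=np.linalg.eigh(np.cov(q[:,:2].T)); print(np.degrees(np.arctan2(V[1,1],V[0,1])))
E
```

```text
t 16.48 pos [ 455.3 -168.5  247.3] yaw 175.4 F [-0.2 -0.1 -0.5] M [0.03 0.01 0.04] gap 44.9
shift [  1.38 303.84 139.62] rot [-0.05 -0.02 -0.4 ]
110 [477.85627453 131.86098623 105.56542959] 105.60222615765878 ((478.1960144042969, 132.61708068847656), (14.959981918334961, 42.352603912353516), 87.82890319824219)
175.87611968573285
```

View pics/done.png

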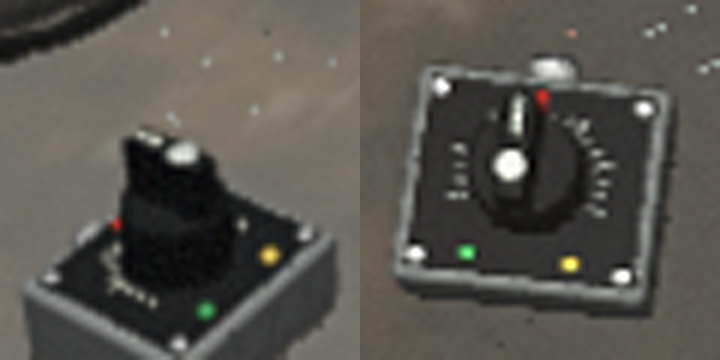

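The top crop shows the knob seated, with its pointer at (518,110) beside the red mark at (542,98). The sideways offset is parallax, since the pointer stands about 62 mm higher. The bar's measured yaw is about −4° against −4.2° for the box, and its top is at about 106 mm, so the knob is home. The gripper is clear.

```bash
python3 -c "
from cell import *
print(finish_job())"
```

```text
the job is handed in; nothing more can be done
None
```

I pressed the knob home on the D-shaft, turned its pointer to within about 2° of the red mark by camera, released it, and handed the job in at about 16.5 s; peak wrist-force reading about 12 N, no verdict returned.

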